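# Offer up the coin rejector plate over its locating pins

### The job

First swing the keeper bar on the dial stand fully shut into its detent, so the three dial faces are locked in; then pick up the brass rejector plate, which has an upright tab to grip, and carry it over the dial stand to the coin mechanism frame. Finish while still holding the plate, level and still, hovering about 10 mm above the tips of the frame's two pins with one hole straight over each pin, so the fit can be inspected. The plate must touch neither the stand nor the frame at any time, the dials must stay in their slots, and everything else is left alone.

Things in the scene. Friction and masses are not known exactly. Their poses are not given: they have to be found in the camera images.
- dial_stand: Fixed walnut stand, 270 mm (x) by 100 mm (y), origin at the centre of its underside on the table. Slotted block 42 mm high; its dials reach z = 92 mm. At x = +115 mm a steel post with the keeper hinge; at x = -120 mm a wooden latch post 82 mm high with a sprung detent ball (top at 102 mm) and on its +y side a brass stop lip up to 112 mm. Highest is the keeper's knob (150 mm).
- keeper (a joint): Keeper bar hinge, vertical axis, rad: 0 = fully shut (bar along the stand's x, over the dials); positive = open towards the stand's -y side, a turn about +z, up to 1.3. Stays where left; moves with under 1 N at the knob, but from about 0.07 rad on a sprung ball under its end resists with about 2.5 N, then snaps in between two lips of the bar; hinge stops at 0.
- keeper_knob (a point): Top centre of the black upright round knob on the keeper's free end: 14 mm diameter, 38 mm tall, standing on the bar, 222 mm from the hinge axis. Knob foot (= top of the bar) 112 mm, knob top 150 mm above the table. The bar is steel, 14 mm wide, 12 mm thick, underside 100 mm above the table.
- keeper_hinge (a point): Point on the keeper's hinge axis (fixed to the stand), at the level of the bar's underside, 100 mm above the table.
- rejector_plate: Loose brass plate, 96 mm (x) by 56 mm (y) by 6 mm, 0.2 to 0.45 kg, lying flat on the table; origin at the centre of its underside. Two 14 mm through holes at x = -34 and +34 mm. In its middle stands a tab to grip: 36 mm along x, 10 mm thick along y, reaching from 6 up to 36 mm above the underside. Either way round is the same.
- coin_frame: Fixed grey cast frame, 150 mm (x) by 100 mm (y), origin at the centre of its underside on the table. Deck 36 mm high, two rims (up to 46 mm) along y = -46 and +46 mm. Two upright 7 mm steel pins on it at x = -34 and +34 mm, tips 60 mm above the table. One of frame and plate lies left of the dial stand, the other right.
- pin_mid (a point): Point midway between the tips of the frame's two pins, 60 mm above the table; its axes are the frame's.
- balance_wheel: Bystander: loose steel spoked wheel, 72 mm diameter, 10 mm high; origin at the centre of its underside.
- pedestal_cap: Bystander: loose heavy dark cast iron cap, 124 mm diameter, 52 mm high; origin at the centre of its underside.
- expiry_flag: Bystander: loose ruby red plastic flag, about 117 mm long with its stem, 45 mm wide, 8 mm thick, lying flat; origin near the joint of stem and flag.
- screwdriver: Bystander: loose screwdriver, 170 mm long, lying on the table.
- oil_bottle: Bystander: loose upright oil bottle, 44 mm diameter, 100 mm high; origin at the centre of its underside.
- screw_tin: Bystander: loose open square tin, 90 mm wide, 30 mm high; origin at the centre of its underside.
- dial0: Loose chrome dial face 0, a disc of 80 mm diameter, 5 mm thick, standing on edge in the stand's slot at the stand's x = -50 mm; origin at its lowest rim point, 12 mm above the table.
- dial1: Loose chrome dial face 1, a disc of 80 mm diameter, 5 mm thick, standing on edge in the stand's slot at the stand's x = 0 mm; origin at its lowest rim point, 12 mm above the table.
- dial2: Loose chrome dial face 2, a disc of 80 mm diameter, 5 mm thick, standing on edge in the stand's slot at the stand's x = 50 mm; origin at its lowest rim point, 12 mm above the table.
Things that resemble listed ones, but are neither listed nor needed, are in the scene too. Of the things shaped like the rejector_plate, the brass one is meant.

How it is judged:
By the outcome, as a careful person would: the job done as asked, in the order asked, and still so for the second after the job is handed in, while the arm keeps its last pose, push and grip.
It also fails if it takes over 64 s, if anything falls off the work surface, if the arm or the gripper's body presses on something with over 40 N, if the wrist force passes 120 N, or if a joint passes its speed limit or range.

### The arm

A 6-joint arm with a two-finger parallel gripper is mounted at the origin on the work surface. World frame = base frame: x ahead of the robot, y to its left, z up, the work surface at z = 0. Lengths are in mm, angles in rad, forces in N, time in s.
With the tool pointing down it reaches from about 325 to 875 mm from the base axis. Payload 4.4 kg.
Tool frame: the origin (TCP) lies on the centre line of the jaws, within the pads' length; the fingertips stand ahead of it and the grasp point (between the pads) lies 6 mm ahead of it (ctrl.tcp_to_tips is the z of the fingertips in the tool frame, in mm); z points along the fingers, y is the direction in which the jaws open and shut (so a half turn about z gives the same grasp; the last joint's range is limited). The gripper opens to 85 mm and grips with 20 to 120 N. Pads are 22 mm wide; open, the fingers measure 114 mm over their backs; the gripper's body (76 mm by 85 mm) begins 54 mm behind the grasp point. The pads swing forward as they close: fully open they stand 13 mm farther back than shut.
Start: joints at [1.131, 0.207, 1.542, -0, 1.393, -0.15], TCP at [164.322, 551.022, 233.582] pointing down, gripper open.
Joint ranges: [-2.73, 2.73], [-0.86, 2.22], [0.23, 2.46], [-1.11, 4.25], [0.08, 2.63], [-2.82, 2.82]. Speed limits (rad/s): [2.79, 2.79, 3.14, 3.14, 3.14, 3.14].

### API

Orientations are given as a 3x3 rotation matrix whose columns are the frame's x, y, z axes.
In Python, from plant import ctrl, sensors, optics gives the robot as it stands. Calls block until the motion is done:
- ctrl.move_ptp(position, orientation): joint-space move of the TCP to a pose.
- ctrl.move_l(position, rot=None, vel=150, threshold=None): straight line of the TCP; rot=None keeps the orientation; vel is the mean speed in mm/s. With threshold (N) it stops when the force on the tool has changed by that much, and returns True; else False.
- ctrl.set_joints(angles): joint-space move.
- ctrl.gripper_to(opening, force=None): finger opening in mm; force is the grip in N (None keeps the last); returns when the fingers have stopped.
- ctrl.hold(seconds).
- ctrl.solve_ik(position, orientation): joint angles nearest the present ones, or None.
- sensors.read_state(): the state.
- optics.grab_frame(name): name is "side" or "top"; returns (picture, depth): 420x560x3 uint8, red, green, blue; 420x560 float32, mm along the optical axis (not along the pixel's ray), 0 where there is no reading.
- optics.camera_params(name): a dict with "mtx" (3x3 intrinsics, pixels), "R" (3x3) and "t" (3): a world point X has camera coordinates R X + t. Camera axes: x right, y down, z forward; pixel columns grow to the right and rows downward; lengths in mm; the calibration is good to about 2 mm. A picture is of the moment at which its call begins. camera_params takes no time and is no camera call.
A pose or a line that the arm cannot do raises ctrl.MotionError and nothing moves.
- ctrl.finish_job(): hands the job in, once; it reports no verdict.
The state is a dict: "t": time; "q": joint angles; "qvel": joint speeds; "tau": joint torques, N m; "eef_pos": TCP position; "eef_rot": TCP orientation; "force": force on the tool from outside, world axes, zero at the start; "wrist_torque": the same for the moment, N m; "grip_width": finger opening in mm.
Only numpy, scipy, OpenCV 4.12 (cv2) and the standard library are available. Lean on these libraries where they do the work, as an engineer would, in place of code of your own. Each camera call takes 0.05 s, during which the arm holds its last target. There are 200 camera calls.

## Working session

There is one attempt and no reset: what is moved stays moved. The work goes in short steps, each a Python script; the robot and the scene stay as the last script left them, time stands still between calls to the robot, and variables do not carry over. Pictures are saved under pics/ and viewed, about 8 in all and at most 12, crops included, and the job is handed in when it is done.

```bash
mkdir -p pics; ls
python3 - <<'E'
from plant import ctrl,sensors,optics
import cv2,numpy as np
for n in("top","side"):
    p,d=optics.grab_frame(n); np.savez(f"{n}0.npz",p=p,d=d); cv2.imwrite(f"pics/{n}0.png",cv2.resize(p[:,:,::-1],None,fx=1.4,fy=1.4,interpolation=cv2.INTER_CUBIC))
    c=optics.camera_params(n); print(n,c["mtx"].round(1).tolist(),c["R"].round(3).tolist(),np.round(c["t"]).tolist())
print(ctrl.tcp_to_tips, sensors.read_state()["t"])
E
```

```text
pics
top [[450.2, 0.0, 276.4], [0.0, 450.2, 211.3], [0.0, 0.0, 1.0]] [[-0.012, -1.0, -0.023], [-0.984, 0.016, -0.179], [0.18, 0.021, -0.984]] [31.0, 553.0, 1171.0]
side [[500.2, 0.0, 278.0], [0.0, 500.2, 204.3], [0.0, 0.0, 1.0]] [[0.946, -0.324, 0.005], [-0.197, -0.588, -0.785], [0.258, 0.741, -0.62]] [-501.0, 213.0, 1355.0]
25.0 0.1
```

View pics/top0.png

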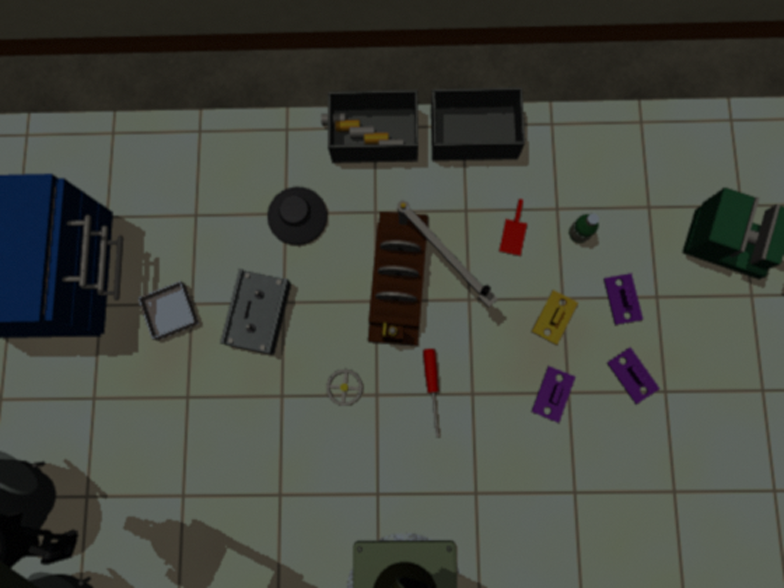

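View pics/side0.png

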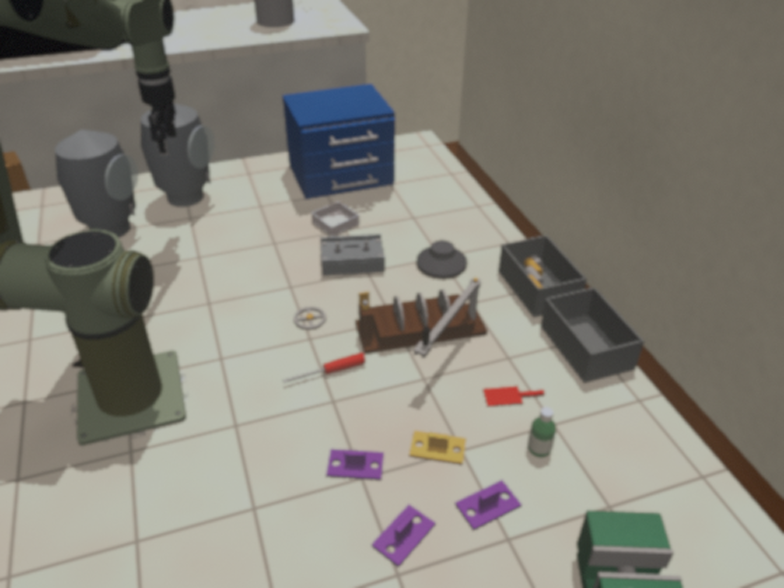

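The stand is at (400,275) in the 1.4x top view, with its keeper open to about 45° and the knob at (487,292). The frame is at (257,311). Four things are plate-shaped: yellow/brass at (555,317) and purple at (623,299), (632,375) and (553,393). The yellow one is the brass plate. I'll confirm it in an enlarged crop alongside the frame and stand.

```bash
cat > h.py <<'E'
import numpy as np,cv2
from plant import ctrl,sensors,optics
C={n:optics.camera_params(n) for n in("top","side")}
def ray(n,uv):
    c=C[n];R=np.array(c["R"]);o=-R.T@np.array(c["t"])
    d=R.T@np.linalg.inv(c["mtx"])@np.array([uv[0],uv[1],1.]);return o,d/np.linalg.norm(d)
def onz(n,uv,z):
    o,d=ray(n,uv);return o+d*(z-o[2])/d[2]
def tri(a,b):
    A=np.zeros((3,3));B=np.zeros(3)
    for n,uv in(("top",a),("side",b)):
        o,d=ray(n,uv);P=np.eye(3)-np.outer(d,d);A+=P;B+=P@o
    return np.linalg.solve(A,B)
def proj(n,X):
    c=C[n];x=np.array(c["mtx"])@(np.array(c["R"])@np.array(X,float)+np.array(c["t"]));return x[:2]/x[2]
def crop(p,x,y,w,h,s,g=1.6):
    q=cv2.resize(p[y:y+h,x:x+w,::-1],None,fx=s,fy=s,interpolation=cv2.INTER_CUBIC)
    return np.clip(q*g,0,255).astype(np.uint8)
E
python3 - <<'E'
from h import *
p=np.load("top0.npz")["p"];s=np.load("side0.npz")["p"]
# 800x600 composite: top frame, top stand, top plate, side frame
a=crop(p,155,185,66,66,6);b=crop(p,255,135,110,120,3);b=np.pad(b,((0,36),(0,70),(0,0)))[:396,:400]
c=crop(p,370,200,50,50,4);d=crop(s,225,160,55,40,4);e=crop(s,280,290,60,50,4) if 0 else crop(s,290,300,50,40,4)
f=crop(s,290,195,40,62,3)
row2=np.zeros((204,800,3),np.uint8)
x=0
for m in(c,d,e):
    h=min(200,m.shape[0]);row2[:h,x:x+m.shape[1]]=m[:h];x+=m.shape[1]
f=f[:186];w=min(f.shape[1],800-x);row2[:186,x:x+w]=f[:,:w]
im=np.vstack([np.hstack([a,np.pad(b,((0,0),(0,0),(0,0)))]),row2[:,:796]])
cv2.imwrite("pics/c1.png",im);print(im.shape)
hsv=cv2.cvtColor(p,cv2.COLOR_RGB2HSV)
for n,q in(("top",p),("side",s)):
    hsv=cv2.cvtColor(q,cv2.COLOR_RGB2HSV);m=cv2.inRange(hsv,(18,130,60),(35,255,255))
    cs,hi=cv2.findContours(m,cv2.RETR_CCOMP,cv2.CHAIN_APPROX_NONE)
    for i,k in enumerate(cs):
        if cv2.contourArea(k)>8:
            M=cv2.moments(k);u=(M["m10"]/M["m00"],M["m01"]/M["m00"]);print(n,i,hi[0][i][3],cv2.contourArea(k),np.round(u,1),onz(n,u,4).round(1))
E
```

```text
(600, 796, 3)
top 0 -1 13.0 [245.2 276.2] [381.5 112.3   4. ]
top 2 -1 636.5 [395.9 226.2] [ 514.  -307.6    4. ]
top 3 2 26.0 [390.4 236.7] [ 484.8 -290.7    4. ]
top 4 2 38.0 [395.3 226.8] [ 512.4 -305.9    4. ]
top 5 2 23.5 [401.1 215.6] [ 543.7 -323.9    4. ]
top 7 -1 74.0 [268.1  97.4] [903.9  45.1   4. ]
top 8 -1 67.0 [248.7  88.1] [934.6 102.4   4. ]
side 0 -1 425.5 [312.5 319.1] [ 516.1 -307.3    4. ]
side 1 0 86.5 [312.6 316.2] [ 519.9 -298.8    4. ]
side 4 -1 17.5 [380.  188.1] [941.2 134.5   4. ]
```

View pics/c1.png

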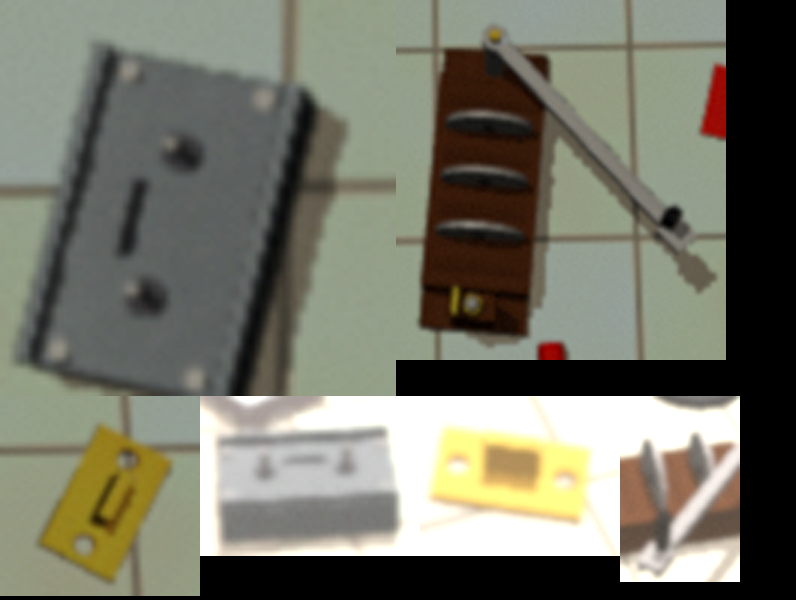

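The crop confirms it: the brass plate has the tab and two holes at top pixels (390,237) and (401,216), 67.6 mm apart. The pins are near full-res top pixels (184,209) and (178,233). Next I'll enlarge the pins, knob and hinge for exact pixels.

Run:
```python
from h import *
p=np.load("top0.npz")["p"];s=np.load("side0.npz")["p"]
a=crop(p,170,200,25,40,15,2.2)  #375x600
b=crop(s,232,165,40,20,10,1.3) #400x200
c=crop(p,335,195,30,25,8,2)   #240x200
d=crop(s,290,235,20,25,8,1.3) #160x200
e=crop(p,278,138,20,20,10,2)  #200x200
f=crop(s,328,195,20,20,10,1.3)
im=np.hstack([a,np.vstack([b,np.hstack([c,d]),np.hstack([e,f])])])
cv2.imwrite("pics/c2.png",im);print(im.shape)
```

```text
(600, 775, 3)
```

View pics/c2.png

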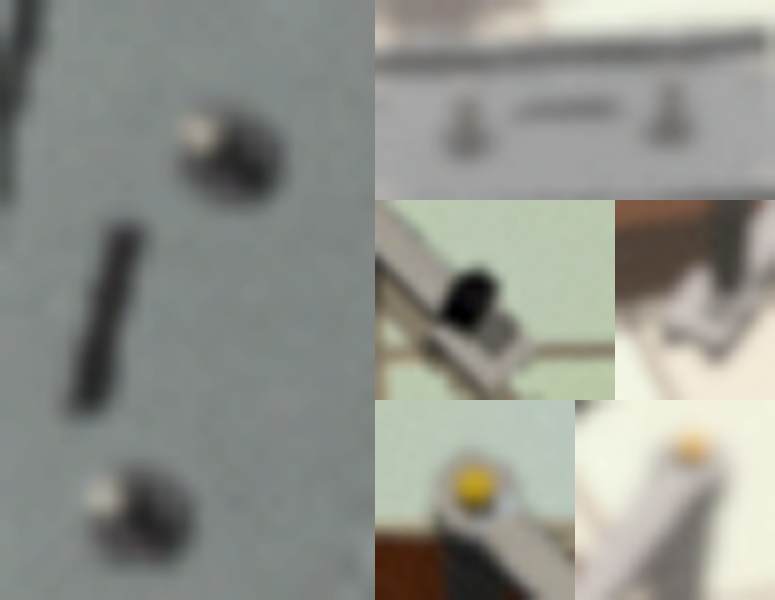

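Run:
```python
from h import *
P1t,P2t=(182.9,208.3),(176.5,232.6); Sa,Sb=(240.6,174.2),(261.3,173.2)
p1,p2=onz("top",P1t,60),onz("top",P2t,60)
print("pins top",p1.round(1),p2.round(1),np.linalg.norm(p1-p2),"mid",((p1+p2)/2).round(1),"yaw",np.degrees(np.arctan2(*(p1-p2)[1::-1])))
a,b=onz("side",Sa,60),onz("side",Sb,60);print("side",a.round(1),b.round(1),np.linalg.norm(a-b))
print("tri",tri(P1t,Sb).round(1),tri(P2t,Sa).round(1))
h=tri((287.5,146.2),(339.2,199.2));print("hinge tri",h.round(1), onz("top",(287.5,146.2),h[2]).round(1))
k=onz("top",(347.4,205.4),150);print("knob top",k.round(1),"proj side",proj("side",k).round(1), np.linalg.norm((k-h)[:2]))
# stand outline via red-brown mask
p=np.load("top0.npz")["p"];hsv=cv2.cvtColor(p,cv2.COLOR_RGB2HSV)
m=cv2.inRange(hsv,(0,100,15),(14,255,110));m[:, :250]=0;m[:,320:]=0;m[:145]=0;m[252:]=0
m=cv2.morphologyEx(m,cv2.MORPH_CLOSE,np.ones((9,9)))
c=max(cv2.findContours(m,0,1)[0],key=cv2.contourArea);r=cv2.minAreaRect(c);print(r)
print([onz("top",q,z).round(0)[:2].tolist() for q in cv2.boxPoints(r) for z in(0,42)])
# latch ball/lip brass
m=cv2.inRange(hsv,(18,130,40),(35,255,255))[225:250,265:300];ys,xs=np.nonzero(m);print("brass lip",xs.mean()+265,ys.mean()+225,len(xs))
print("latch ball",onz("top",(255+(472-396)/3,135+303/3),102).round(1))
```

```text
pins top [563.5 276.2  60. ] [497.4 291.8  60. ] 67.85744735807731 mid [530.5 284.   60. ] yaw -13.230528018917076
side [496.3 285.3  60. ] [563.1 269.1  60. ] 68.67816943830508
tri [565.2 277.6  53.8] [498.2 293.2  54.3]
hinge tri [714.4  -9.2 117.6] [714.1  -9.1 117.6]
knob top [ 546.9 -155.1  150. ] proj side [304.2 234.8] 222.15983554636242
((283.7379150390625, 198.6448516845703), (36.6230583190918, 93.01094055175781), 4.763641834259033)
[[472.0, 67.0], [467.0, 65.0], [741.0, 43.0], [727.0, 41.0], [730.0, -63.0], [716.0, -60.0], [462.0, -35.0], [457.0, -34.0]]
brass lip 276.7173913043478 235.08695652173913 46
latch ball [478.9  13.  102. ]
```

```bash
cat >> h.py <<'E'
def down(yaw):
    "tool z down, tool y axis at world angle yaw (mod pi): choose the half turn nearest the wrist's mid range"
    best=None
    for k in(0,np.pi):
        y=np.array([np.cos(yaw+k),np.sin(yaw+k),0]);z=np.array([0,0,-1.]);R=np.column_stack([np.cross(y,z),y,z])
        yield R
def pick(pos,yaw):
    c=[(abs(q[5]),R) for R in down(yaw) if (q:=ctrl.solve_ik(pos,R)) is not None]
    return min(c,key=lambda a:a[0])[1]
def st():
    s=sensors.read_state();print("t",round(s["t"],1),"pos",np.round(s["eef_pos"],1),"F",np.round(s["force"],1),"w",round(s["grip_width"],1),"q6",round(s["q"][5],2));return s
E
cat > shut.py <<'E'
from h import *
H=np.array([714.3,-9.1]);yaw0=np.radians(-5.3)
def pt(th,z=143):
    a=np.pi+yaw0+th;return np.array([*(H+222*np.array([np.cos(a),np.sin(a)])),z])
tang=lambda th:np.pi+yaw0+th-np.pi/2   # direction of closing
th=0.81
R=pick(pt(th),tang(th))
def near(th):  # same branch as R
    return max(down(tang(th)),key=lambda Q:np.trace(Q.T@R))
ctrl.move_ptp(pt(th,240),R);ctrl.gripper_to(42,20);st()
print(ctrl.move_l(pt(th),R,150,10));st()
ctrl.gripper_to(18);st()
for t in(0.6,0.4,0.2,0.1):
    print(t,ctrl.move_l(pt(t),near(t),120,15))
st()
print(ctrl.move_l(pt(-0.03),near(0),50,12));st()
for n in("top","side"):
    p,d=optics.grab_frame(n);np.savez(f"{n}1.npz",p=p,d=d)
E
python3 shut.py
python3 - <<'E'
import sys;sys.path.insert(0,".")
from h import *
import os;os.chdir(".")
a=crop(np.load("top1.npz")["p"],255,135,100,120,4,2);b=crop(np.load("side1.npz")["p"],240,180,100,120,4,1.2)
cv2.imwrite("pics/s1.png",np.hstack([a,b]))
E
```

```text
t 3.4 pos [ 547.1 -155.   240. ] F [-0.3 -0.3  0. ] w 42.3 q6 0.42
False
t 4.2 pos [ 547.8 -155.4  143.9] F [0.2 0.4 0.1] w 41.9 q6 0.42
t 4.6 pos [ 547.4 -155.2  143.7] F [ 0.5 -0.1 -0.3] w 18.0 q6 0.42
0.6 False
0.4 False
0.2 False
0.1 False
t 6.5 pos [492.7 -11.5 143.1] F [0.  0.  0.1] w 18.1 q6 1.36
False
t 7.2 pos [494.2  16.7 143.1] F [ 0.3 -6.  -0.4] w 18.0 q6 1.52
```

View pics/s1.png

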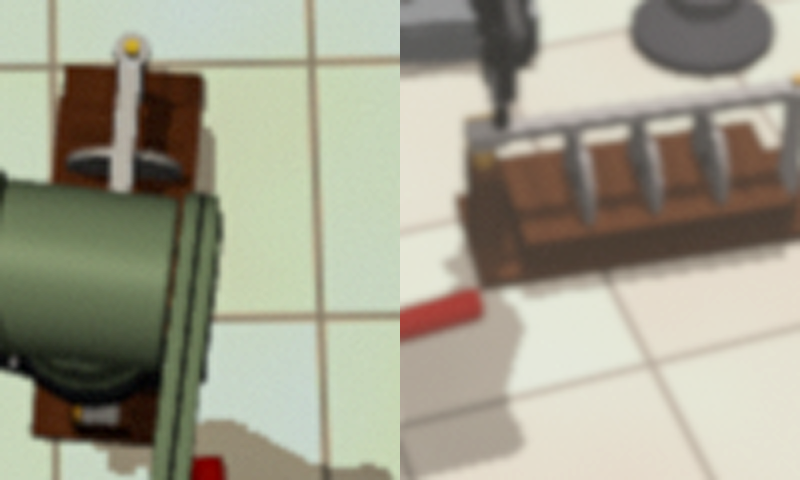

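The bar now lies along the stand (side view: bar end at the latch post, about (480,125)), with -6 N on the tool. I'll press a little more to be sure it is at the stop, then release, lift and look.

Run:
```python
from h import *
s=st();p=np.array(s["eef_pos"])
print(ctrl.move_l(p+[0.9,9.9,0],None,30,14));s=st()
p=np.array(s["eef_pos"]);ctrl.move_l(p-[0.3,3.5,0],None,60);st()
ctrl.gripper_to(42);p=np.array(sensors.read_state()["eef_pos"]);ctrl.move_l([p[0],p[1],235],None,200)
# toward plate
c=np.array([514.2,-307.3]);yaw=np.radians(-29.4)
R=pick([*c,120],yaw+np.pi/2);ctrl.move_ptp([*c,150],R);ctrl.gripper_to(50,60);st()
for n in("top","side"):
    p,d=optics.grab_frame(n);np.savez(f"{n}2.npz",p=p,d=d)
a=crop(np.load("top2.npz")["p"],255,135,100,120,5,2);b=crop(np.load("side2.npz")["p"],240,180,60,120,5,1.2)
cv2.imwrite("pics/s2.png",np.hstack([a,b]))
```

```text
t 7.3 pos [494.2  16.7 143.1] F [-0.4 -5.  -0.6] w 18.0 q6 1.52
True
t 7.6 pos [494.2  16.7 142.8] F [ 0.2 -4.9  2.5] w 18.2 q6 1.53
t 7.8 pos [493.8  13.3 142.7] F [-1.4 -1.   0.6] w 17.5 q6 1.53
t 10.3 pos [ 514.9 -306.3  150.6] F [0.3 0.3 0.6] w 49.9 q6 1.4
```

View pics/s2.png

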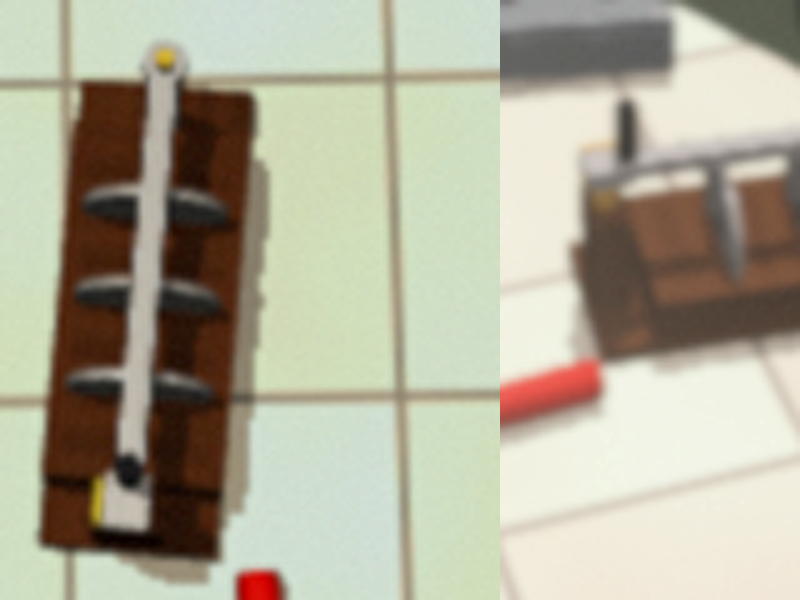

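The bar is against the brass lip (crop about (97,500)) and over all three dials, and the knob is at the end. The extra push did not move it. Now I'll grasp the plate.

Run:
```python
from h import *
k=onz("top",(280.3,227.9),150);H=np.array([714.3,-9.1]);print("knob",k.round(1),"bar yaw",np.degrees(np.arctan2(-(k[1]-H[1]),-(k[0]-H[0]))))
c=np.array([514.2,-307.3])
ctrl.move_l([*c,80],None,150);ctrl.hold(0.2);st()
print(ctrl.move_l([*c,36],None,60,8));ctrl.hold(0.2);st()
ctrl.gripper_to(5,70);ctrl.hold(0.2);s=st()
p=np.array(s["eef_pos"]);ctrl.move_l([p[0],p[1],70],None,60);ctrl.hold(.2);st()
ctrl.move_l([p[0],p[1],240],None,150);ctrl.hold(.3);s=st();print(np.round(s["wrist_torque"],2),np.round(s["eef_rot"],3).tolist())
for n in("top","side"):
    q,d=optics.grab_frame(n);np.savez(f"{n}3.npz",p=q,d=d)
q=np.load("side3.npz")["p"];t=np.load("top3.npz")["p"]
a=crop(t,340,160,120,120,3,2);u=proj("side",[*c,210]).astype(int);x,y=u-[65,60]
cv2.imwrite("pics/g.png",np.hstack([a,crop(q,max(x,0),max(y,0),130,120,3,1.2)]));print(x,y)
```

```text
knob [493.   12.2 150. ] bar yaw -5.506991485967012
t 11.2 pos [ 515.2 -308.1   81.6] F [-0.  -0.4  0.4] w 50.0 q6 1.4
False
t 12.3 pos [ 514.6 -307.6   36.6] F [-0.  -0.2  0.2] w 49.8 q6 1.4
t 13.0 pos [ 514.4 -307.2   36.3] F [-0.9  2.8  4.4] w 6.0 q6 1.4
t 13.9 pos [ 514.  -306.8   69.4] F [ 0.1  0.3 -3.5] w 6.1 q6 1.4
t 15.5 pos [ 514.2 -307.   239.3] F [ 1.   0.5 -3.4] w 6.3 q6 1.4
[-0.05 -0.04  0.02] [[0.871, -0.491, -0.001], [-0.491, -0.871, 0.001], [-0.001, -0.0, -1.0]]
251 200
```

View pics/g.png

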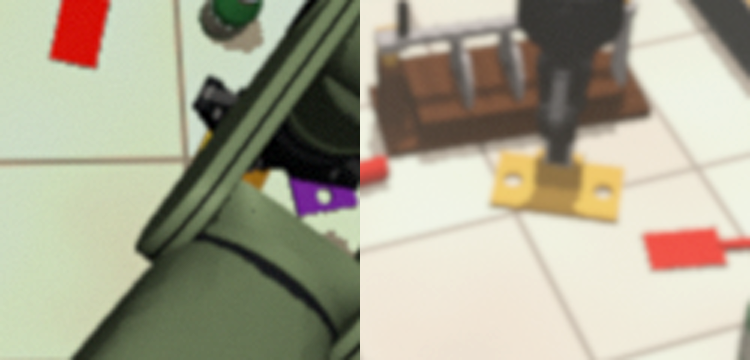

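Run:
```python
from h import *
for z in(180,195,205,215,225):
    a=onz("side",(301.6,260.5),z);b=onz("side",(331.8,264.1),z);m=(a+b)/2;print(z,m.round(1),np.linalg.norm(a-b).round(1),np.degrees(np.arctan2(*(b-a)[1::-1])).round(1))
print(proj("side",[514.2,-307,239.3-25]),proj("side",[514.2,-307,239.3]))
q=np.load("side3.npz")
cv2.imwrite("pics/g2.png",crop(q["p"],285,215,65,60,12,1.3))
d=q["d"];print(d[235:275:3,309:327:3].round(0))
```

```text
180 [ 526.4 -285.   180. ] 70.7 -28.2
195 [ 519.9 -298.7  195. ] 69.5 -28.2
205 [ 515.6 -307.8  205. ] 68.6 -28.2
215 [ 511.2 -316.9  215. ] 67.7 -28.2
225 [ 506.9 -326.1  225. ] 66.9 -28.2
[316.16150042 259.24602682] [316.75548592 251.17989956]
[[1452. 1027. 1012. 1011. 1058. 1052.]
 [1013. 1008. 1007. 1007. 1009. 1475.]
 [1463. 1009. 1008. 1012. 1006. 1481.]
 [1469. 1036. 1030. 1024. 1020. 1480.]
 [1469. 1095. 1080. 1055. 1048. 1469.]
 [1116. 1097. 1088. 1086. 1093. 1456.]
 [1111. 1100. 1093. 1087. 1098. 1106.]
 [1120. 1115. 1111. 1112. 1118. 1109.]
 [1118. 1116. 1120. 1116. 1113. 1116.]
 [1127. 1129. 1127. 1121. 1121. 1128.]
 [1119. 1122. 1120. 1120. 1119. 1122.]
 [1112. 1114. 1114. 1113. 1111. 1113.]
 [1112. 1110. 1112. 1108. 1107. 1104.]
 [1379. 1387. 1385. 1382. 1385. 1387.]]
```

View pics/g2.png

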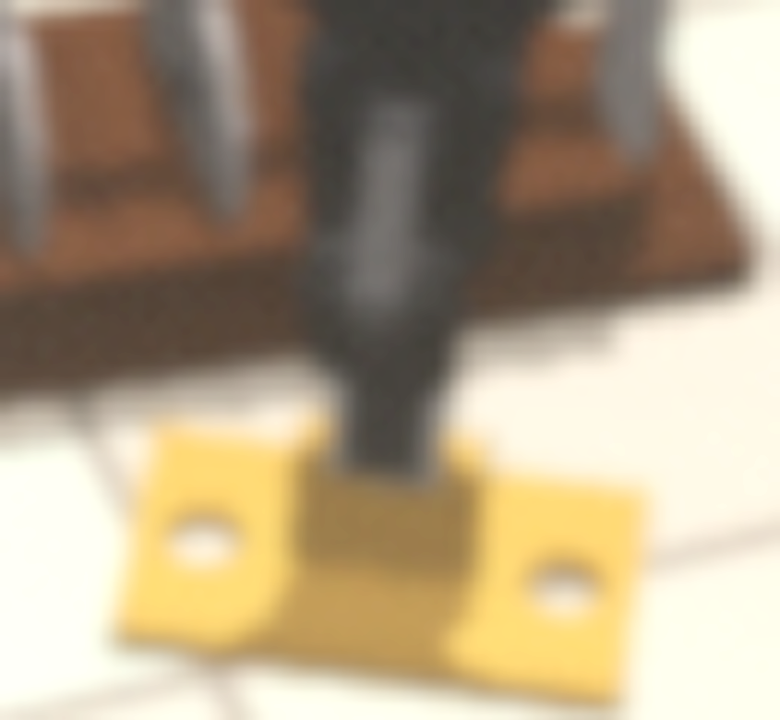

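Run:
```python
from h import *
print(ctrl.tcp_to_tips)
d=np.load("side3.npz")["d"];c=C["side"]
for v in range(246,272,2):
    for u in(317,):
        D=d[v,u];X=np.array(c["R"]).T@(np.linalg.inv(c["mtx"])@[u*D,v*D,D]-np.array(c["t"]));print(v,u,D.round(0),X.round(0))
```

```text
25.0
246 317 1055.0 [ 499. -338.  287.]
248 317 1081.0 [ 507. -323.  266.]
250 317 1082.0 [ 506. -325.  262.]
252 317 1093.0 [ 509. -320.  250.]
254 317 1095.0 [ 508. -321.  246.]
256 317 1112.0 [ 513. -313.  230.]
258 317 1123.0 [ 516. -308.  219.]
260 317 1119.0 [ 513. -314.  219.]
262 317 1126.0 [ 514. -312.  210.]
264 317 1121.0 [ 512. -317.  210.]
266 317 1117.0 [ 510. -323.  210.]
268 317 1113.0 [ 508. -328.  209.]
270 317 1109.0 [ 506. -333.  208.]
```

The fingertips seem to hold only the top few mm of the tab (tips end at about row 480 of the crop, while the tab runs 455–570). I'll set the plate back on the table where it was and regrip deeper, feeling for contact on the way down.

Run:
```python
from h import *
s=st();p=np.array(s["eef_pos"])
ctrl.move_l([514.2,-307.3,45],None,180);ctrl.hold(.2);print(ctrl.move_l([514.2,-307.3,34],None,20,3));ctrl.hold(.1);st()
ctrl.gripper_to(24);ctrl.hold(.1);s=st();p=np.array(s["eef_pos"])
print("contact",ctrl.move_l([514.2,-307.3,21],None,25,6));ctrl.hold(.1);s=st();p=np.array(s["eef_pos"])
q,d=optics.grab_frame("side");np.savez("side4.npz",p=q,d=d)
u=proj("side",[514.2,-307.3,15]).astype(int);print(u)
cv2.imwrite("pics/g3.png",crop(q,u[0]-32,u[1]-40,65,60,10,1.3))
```

```text
t 15.6 pos [ 514.3 -307.1  239.7] F [-0.9 -0.2 -4.3] w 6.2 q6 1.4
True
t 17.6 pos [ 514.1 -307.3   36.3] F [ 0.5 -0.3  5.9] w 6.5 q6 1.4
t 18.0 pos [ 512.4 -305.9   34.3] F [-1.2 -0.2  0.7] w 24.0 q6 1.4
contact False
t 18.8 pos [ 514.4 -307.4   21.2] F [-0.3  0.5  0.3] w 23.8 q6 1.4
[311 316]
```

View pics/g3.png

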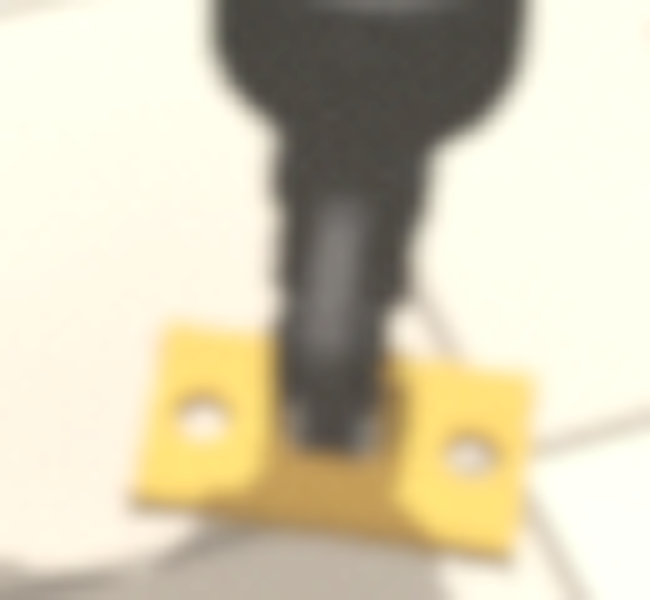

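The fingers now go down to near the foot of the tab without contact, so the deeper grip works. I'll grip, lift, carry over the stand at 250 mm, and stop high above the frame to check with both cameras.

Run:
```python
from h import *
ctrl.move_l([514.2,-307.3,23],None,40);ctrl.gripper_to(5,80);ctrl.hold(.2);s=st()
G=s["eef_pos"][2]
ctrl.move_l([514.2,-307.3,250],None,180);ctrl.hold(.2);s=st();print("G",G,np.round(s["wrist_torque"],2))
R=np.array(s["eef_rot"]);y=np.degrees(np.arctan2(R[1,1],R[0,1]));print("ydir",y)
F=np.array([530.5,284.0]);yaw=np.radians(-13.2)
# keep above; rotate en route
Rf=pick([*F,200],yaw+np.pi/2);q=ctrl.solve_ik([*F,200],Rf);print("q",np.round(q,2))
def near(a,R): return max(down(a),key=lambda Q:np.trace(Q.T@R))
ctrl.move_ptp([530,0,250],near(np.radians(-21)+np.pi/2,R));print(st()["q"].round(2) if 0 else "")
R2=near(yaw+np.pi/2,R)
ctrl.move_ptp([*F,250],R2);ctrl.hold(.3);s=st()
ctrl.move_l([*F,150],None,120);ctrl.hold(.4);s=st();print(np.round(s["eef_rot"],3).tolist())
for n in("top","side"):
    p,d=optics.grab_frame(n);np.savez(f"{n}5.npz",p=p,d=d)
t=np.load("top5.npz")["p"];q=np.load("side5.npz")["p"]
cv2.imwrite("pics/f1.png",np.hstack([crop(t,150,175,90,90,4,2),crop(q,205,125,80,72,5,1.2)]))
```

```text
t 19.6 pos [ 514.4 -307.4   23.4] F [-0.3  1.7  3.6] w 7.9 q6 1.4
t 21.2 pos [ 513.8 -307.   248.8] F [ 0.3 -0.3 -3.6] w 7.6 q6 1.4
G 23.410851905663627 [ 0.   -0.01 -0.02]
ydir -119.40101855883856
q [ 0.35  0.29  1.51 -0.    1.34 -0.99]

t 23.8 pos [530.9 282.9 250.1] F [-0.5  0.2 -3.3] w 7.5 q6 2.15
t 25.1 pos [530.7 284.  150.4] F [ 0.5 -0.1 -2.7] w 8.0 q6 2.15
[[0.974, -0.228, 0.001], [-0.228, -0.974, 0.0], [0.001, -0.0, -1.0]]
```

View pics/f1.png

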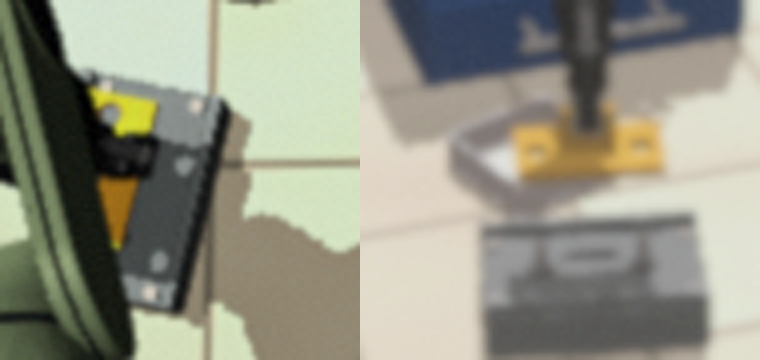

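```bash
cat > m.py <<'E'
from h import *
def holes(img,box,lo=(12,110,50)):
    x,y,w,h=box;q=cv2.resize(img[y:y+h,x:x+w],None,fx=4,fy=4,interpolation=cv2.INTER_CUBIC)
    m=cv2.inRange(cv2.cvtColor(q,cv2.COLOR_RGB2HSV),lo,(38,255,255))
    cs,hi=cv2.findContours(m,cv2.RETR_CCOMP,cv2.CHAIN_APPROX_NONE);o=[]
    for k,hh in zip(cs,hi[0]):
        a=cv2.contourArea(k)
        if hh[3]>=0 and 60<a<1500:
            M=cv2.moments(k);o.append((x+(M["m10"]/M["m00"]+.5)/4-.5,y+(M["m01"]/M["m00"]+.5)/4-.5,a/16))
    return np.array(o).round(2)
def expect(s,dz):
    R=np.array(s["eef_rot"]);c=np.array(s["eef_pos"]);return [c+R[:,0]*e*34+[0,0,dz] for e in(1,-1)]
E
python3 - <<'E'
from m import *
s=st();G=23.4
for n,b in(("top",(150,175,90,90)),("side",(230,135,50,40))):
    h=holes(np.load(f"{n}5.npz")["p"],b);print(n,h.tolist())
    for e in expect(s,-G+4): print(" exp",e.round(1),proj(n,e).round(2))
    z=s["eef_pos"][2]-G+4
    for k in h: print(" cast",onz(n,k[:2],z).round(1))
# reference: initial plate in same measure
for n,b in(("top",(370,200,50,50)),("side",(285,295,55,45))):
    h=holes(np.load(f"{n}0.npz")["p"],b);print(n,h.tolist(),[onz(n,k[:2],4).round(1)[:2].tolist() for k in h])
E
```

```text
t 25.2 pos [530.5 284.  150.1] F [-0.3 -0.2 -2.8] w 7.7 q6 2.15
top []
 exp [563.6 276.2 130.7] [176.61 203.09]
 exp [497.4 291.8 130.7] [169.75 228.88]
side []
 exp [563.6 276.2 130.7] [260.47 154.03]
 exp [497.4 291.8 130.7] [239.5  155.07]
top [[390.47, 236.84, 18.78], [394.23, 230.47, 8.59], [401.17, 215.6, 15.03]] [[484.5, -290.9], [502.2, -302.3], [543.8, -324.0]]
side [[325.69, 321.0, 22.78], [298.97, 317.06, 24.34]] [[545.2, -323.3], [486.2, -290.3]]
```

Run:
```python
from m import *
for X in((563.5,276.2),(497.4,291.8)):
    print([proj("side",[*X,z]).round(2).tolist() for z in(36,60)],[proj("top",[*X,z]).round(2).tolist() for z in(36,60)])
p=np.load("side0.npz")["p"].astype(float).mean(2)
print(np.round(p[168:184,234:268:1]).astype(int)[:, ::1])
t=np.load("top0.npz")["p"].astype(float).mean(2)
print(t[204:216,178:192].round().astype(int));print(t[228:240,172:186].round().astype(int))
s5=np.load("side5.npz")["p"].astype(int)
print((s5[148:162,234:268,2]))
```

```text
[[260.9, 177.91], [260.79, 172.02]] [[184.89, 209.91], [182.92, 208.29]]
[[240.68, 178.97], [240.38, 173.07]] [[178.61, 233.78], [176.49, 232.61]]
[[124 118 120 118 115 115 116 124 134 142 144 144 144 139 136 139 141 141
  141 140 138 137 135 134 132 131 132 132 129 122 119 117 115 111]
 [118 114 115 115 112 111 112 116 121 124 123 119 117 113 109 108 106 106
  103 103 100  98  98  96  97  98  99  99  99  95  93  92  92  93]
 [ 96  95  95  94  92  93  93  94  96  98  98  96  93  91  92  91  89  91
   89  88  86  86  86  85  86  89  91  92  92  90  93  96 102 103]
 [ 89  88  87  87  87  87  88  88  89  92  96  97  96  97  98 100 101 102
  102 102 101 102 101 101 102 104 104 107 106 106 108 113 117 121]
 [104 103 103 103 103 105 107 107 107 108 111 112 113 113 114 116 119 119
  119 118 118 119 119 119 119 118 116 115 116 119 122 124 126 126]
 [122 121 121 121 120 121 122 120 119 121 124 123 122 122 122 122 123 124
  122 123 122 123 124 125 125 121 114 108 112 120 125 127 128 127]
 [129 128 128 128 127 123 117 116 119 124 126 125 123 120 118 117 116 115
  115 113 113 115 119 124 125 120
[... 3660 characters left out ...]
 163 132  98  86  89  87  79  68  61  59  60  59  58  59  59  58  59
   62  64  71  75  77  77  79  81  80  80  79  80  89 118 148 165]
 [179 166 135  99  77  71  68  63  61  60  59  58  58  60  58  56  58  59
   59  63  68  72  75  78  80  80  79  78  77  80  89 115 144 163]
 [172 163 135  96  71  65  61  60  60  58  59  60  61  61  60  59  61  60
   63  62  66  75  83  92  97  98  99  97  98 101 108 123 145 159]
 [153 151 129  95  73  67  66  67  66  65  69  69  69  70  72  74  74  75
   75  78  84  96 111 125 130 131 130 129 129 130 133 139 149 157]
 [125 130 122 102  89  82  81  79  80  82  83  84  85  87  87  90  92  94
   96 100 107 118 135 148 151 151 150 149 149 151 152 154 157 160]]
```

The side-camera offsets for the holes and the pins agree to within about 1 mm, so I'll descend to the hover height and check there.

Run:
```python
from m import *
F=[530.5,284.0]
print(ctrl.move_l([*F,93.4],None,40,6));ctrl.hold(.5);s=st();print(np.abs(s["qvel"]).max(),np.round(s["eef_rot"],3)[:,2])
for n in("top","side"):
    p,d=optics.grab_frame(n);np.savez(f"{n}6.npz",p=p,d=d)
    print(n,[proj(n,e).round(2).tolist() for e in expect(s,-19.4)],[proj(n,[*X,60]).round(2).tolist() for X in((563.5,276.2),(497.4,291.8))])
t=np.load("top6.npz")["p"];q=np.load("side6.npz")["p"]
cv2.imwrite("pics/f2.png",np.hstack([crop(t,160,190,36,60,10,2.2),crop(q,228,150,44,60,10,1.3)]))
```

```text
False
t 27.3 pos [530.5 284.   93.4] F [ 0.7 -0.9 -2.8] w 7.6 q6 2.15
0.0015707773736040667 [ 0.  0. -1.]
top [[181.72, 207.28], [175.23, 231.91]] [[182.92, 208.29], [176.49, 232.61]]
side [[260.75, 168.52], [240.22, 169.58]] [[260.79, 172.02], [240.38, 173.07]]
```

View pics/f2.png

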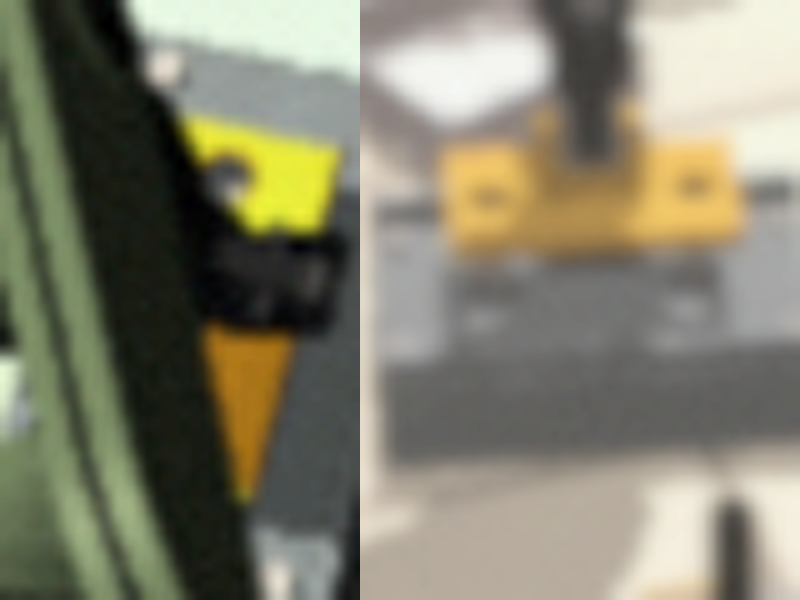

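Run:
```python
from m import *
t=np.load("top6.npz")["p"].astype(int);q=np.load("side6.npz")["p"].astype(int)
print((t[203:213,177:190,0]));print((t[203:213,177:190,2]))
print((q[164:174,235:247,0]));print((q[163:173,255:267,0]))
s=sensors.read_state();G=23.4
for z in(70,76):
  for n in("top","side"):
    out=[]
    for X in expect(s,0):
        a=np.linspace(0,2*np.pi,60);pts=np.array([proj(n,[X[0]+7*np.cos(b),X[1]+7*np.sin(b),z]) for b in a]);out.append([pts.min(0).round(1).tolist(),pts.max(0).round(1).tolist()])
    print(z,n,out)
```

```text
[[ 11  46  88 104 106 103 101 100  95  90  86  82  79]
 [  3  27  66  99 101  97 100 103 105 104 101 100  96]
 [  2  11  45  81  79  70  77  90 102 106 107 106 105]
 [  2   1  23  44  44  39  45  64  91 105 106 107 106]
 [  2   3   6  23  33  35  38  51  80 102 106 105 105]
 [  3   3   6  19  33  47  61  69  87 103 106 106 105]
 [  5   1   3  13  29  52  79  88 101 107 106 106 107]
 [  6   1   1   3  16  36  70  93 105 107 106 105 106]
 [  7   3   2   2   3  16  42  77 101 103  96  98 105]
 [  7   4   2   2   4   6  18  51  82  82  67  73  85]]
[[ 2  9 22 27 30 32 33 36 42 48 56 60 63]
 [ 2  7 15 24 23 24 26 24 28 31 33 37 40]
 [ 2  4  9 20 21 25 27 26 24 25 27 26 28]
 [ 3  0  6 14 25 31 31 27 25 25 26 28 26]
 [ 3  3  4 18 33 36 37 34 26 26 26 26 26]
 [ 4  4  4 17 33 45 53 44 28 26 26 28 26]
 [ 5  1  1 13 29 45 59 45 30 27 26 27 27]
 [ 4  2  3  3 14 25 36 31 26 26 27 26 27]
 [ 6  3  2  4  4  7 13 19 25 25 25 25 26]
 [ 6  4  2  1  4  6  5 13 20 20 21 22 20]]
[[116 130 140 143 145 148 150 147 136 126 118 112]
 [123 148 164 170 170 174 176 171 157 139 124 114]
 [130 158 177 183 184 185 
[... 499 characters left out ...]
184 187 187 186 187 187 188 187 187]
 [123 150 173 184 184 180 179 181 184 185 183 179]
 [126 151 174 182 177 166 161 166 175 179 173 161]
 [130 154 174 179 169 151 141 151 168 176 165 140]
 [140 161 178 181 173 159 153 161 174 178 164 133]
 [150 169 181 185 183 179 177 179 183 182 168 143]
 [161 174 182 185 186 185 184 184 184 182 173 153]
 [165 173 178 178 177 176 175 175 174 172 165 150]]
70 top [[[179.5, 205.0], [184.7, 210.1]], [[173.0, 229.5], [178.2, 234.7]]]
70 side [[[258.6, 168.3], [262.9, 170.7]], [[238.1, 169.4], [242.4, 171.8]]]
76 top [[[178.9, 204.6], [184.1, 209.7]], [[172.4, 229.2], [177.7, 234.4]]]
76 side [[[258.6, 166.8], [262.8, 169.2]], [[238.1, 167.9], [242.3, 170.3]]]
```

Numerically, holes and pins agree within about 1 mm in both views. One last look at the stand and the rest of the scene before I hand in.

Run:
```python
from m import *
ctrl.hold(.3)
t,_=optics.grab_frame("top");q,_=optics.grab_frame("side");s=st()
cv2.imwrite("pics/end.png",np.vstack([crop(t,90,110,400,215,2,2)[:,:800],np.pad(crop(q,200,120,266,65,3,1.2),((0,0),(0,2),(0,0)))[:170,:800]]))
```

```text
t 27.8 pos [530.5 284.   93.4] F [ 0.1  0.1 -2.9] w 7.4 q6 2.15
```

View pics/end.png

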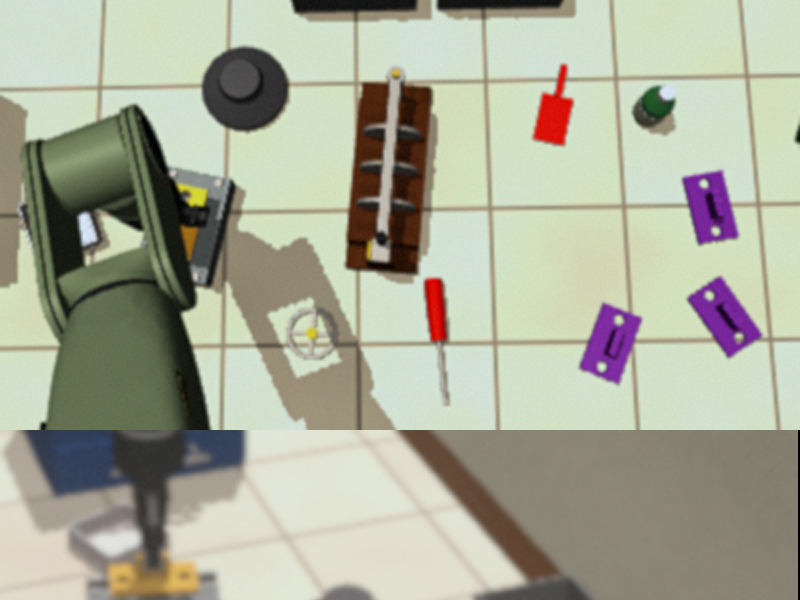

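The keeper is shut against its lip (about (378,250)), all three dials are in their slots, the other objects look undisturbed, and the plate is held over the frame. Handing in.

```bash
python3 -c "
from h import *
ctrl.finish_job();st()"
```

```text
the job is handed in; nothing more can be done
the job is handed in; nothing more can be done
```

I shut the keeper bar into its detent, then picked up the brass plate and carried it over the stand to the frame. I handed in at about 28 s with the plate held still above the two pins.

**Last checks that passed:**
- **Keeper and dials:** the bar lies against the stop lip, and a further push of more than 10 N did not move it. All three dials are in their slots.
- **Plate:** it is level and still, and the wrist force was about -3 N, which is just the plate's weight. The underside is about 70 mm up, 10 mm above the pin tips; this comes from the arm's height when it gripped the plate on the table.
- **Bystanders:** the other objects look undisturbed in the final picture.

**Checks that failed or disagreed:**
- **First grip:** it caught only the top few mm of the tab, although the stated fingertip length suggested otherwise. I set the plate back on the table and regripped deeper.
- **Hole over pin:** in the top view the one visible hole was about 1 mm off in x and in y. The side view agreed sideways, but its image rows were off by about 0.6 px (roughly 1–2 mm). The direction was not consistent between the views, so I made no correction; the radial clearance is 3.5 mm.
- **Second hole:** the arm hid it in the top view, so I checked it only from the side.

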